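# Check the home limit switch of the slide-scanning stage

## Robot

A 7-joint arm with a two-finger parallel gripper is mounted at the origin on the work surface. World frame = base frame: x ahead of the robot, y to its left, z up, the work surface at z = 0. Lengths are in m, angles in rad, forces in N, time in s.
With the tool pointing down it reaches from about 0.425 to 0.875 m from the base axis. Payload 4.7 kg.
Tool frame: the origin (TCP) lies midway between the tips of the shut fingers; the grasp point (between the pads) lies 19 mm behind it; x points along the fingers, z is the direction in which the jaws open and shut, and the axes are right-handed (so a half turn about x gives the same grasp; the last joint's range is limited). The gripper opens to 87 mm and grips with 3 to 60 N. Pads are 19 mm wide; open, the fingers measure 117 mm over their backs; the gripper's body (75 mm by 190 mm) begins 51 mm behind the grasp point.
Start: joints at [1.21, 0.321, -0.07, 1.45, 0.023, 1.371, -0.057], TCP at [0.238, -0.605, 0.19] pointing down, gripper open.
Joint ranges: [-2.86, 2.86], [-0.3, 2.09], [-1.38, 1.24], [0.06, 2.45], [-1.56, 4.7], [0.09, 2.05], [-2.69, 2.69]. Speed limits (rad/s): [2.57, 2.57, 3.14, 3.14, 3.14, 3.14, 3.14].

## Interface

Orientations are given as a rotation vector (axis times angle).
In Python, from bench import ctrl, vision, close_job gives the robot as it stands. The module is installed in compiled form; this text tells all that it offers.
- The arm moves only by the tool servo_tool, never from a script. Its argument "commands" is a list that holds one entry, the list of rows, each a list of 7 numbers: the turn, a rotation vector about the tool's x, y, z in degrees, then the shift along the tool's x, y, z in mm, then the finger opening in mm, from 0 to 87. In form: [[[wx, wy, wz, x, y, z, grip], ...]]. A call has 1 to 5 rows; each row is the pose to reach, as a shift and turn from the pose commanded when the call began, along the tool's axes at that moment; what a row does not reach only later rows make up. A row lasts 1/8 s, in which the tool goes at most 62.5 mm and 10.7 degrees, less where a joint would pass 70% of its speed; a pose out of reach is approached as far as the arm can. A call with a gripper value outside its range is refused whole. The fingers move at their own pace and stop on an object; "newtons" is the grip in N (left out, the last holds). Time passes only in rows, so rows that repeat a pose let the fingers close. It gives the time, the measured TCP pose, the force and the opening at its end, in the units of the state.
- ctrl.get_state(): the state, without advancing time (a new reading comes with each control period).
- vision.get_image(name): name is "scene" or "side" or "wrist"; returns the picture (400x640x3 uint8, red, green, blue); there is no depth.
- vision.camera_info(name): a dict with "fov_y" (degrees; the focal length in pixels is half the picture's height over the tangent of half this angle, whatever the lens; pixels are square), "cx", "cy" (the principal point, pixels), "pose" (4x4, takes a point from camera to world coordinates). Camera axes: x right, y down, z forward; pixel columns grow to the right and rows downward; lengths in m; the calibration is good to about 2 mm. A picture is of the moment at which its call begins: read the wrist's pose just before it. camera_info takes no time and is no camera call; for the wrist camera it gives the pose at the moment of the call.
- close_job(): hands the job in, once; it reports no verdict.
The state is a dict: "time": time; "joint_positions": joint angles; "qd": joint speeds; "joint_torque": joint torques, N m; "position": TCP position; "tool_rot": TCP orientation; "ft_force": force on the tool from outside, world axes, zero at the start; "torque": the same for the moment, N m; "grip_width": opening from 0.0 (shut) to 1.0 (fully open).
Only numpy, scipy, OpenCV 4.12 (cv2) and the standard library are available. Lean on these libraries where they do the work, as an engineer would, in place of code of your own. Each camera call takes 0.05 s, during which the arm holds its last target. There are 200 camera calls.

## Task

Before the slide-scanning stage is powered up, check its home limit switch, the one at the stage's motor end: push its roller lever down until the switch clicks, keep it down for a moment, then let go so that the lever springs fully back up. Leave the lever of the identical switch at the other end of the stage alone.

Things in the scene. Friction and masses are not known exactly. Their poses are not given: they have to be found in the camera images.
- motor_end: Motor end of the stage, a bench axis across the robot's front, up to 0.2 rad askew: aluminium block 110 x 70 x 55 mm high carrying an upright black square motor (57 mm wide, top at 103 mm). It is the left or the right end; the other end, 330 mm off, has the same block with a flat cover, no motor. Grey switch 34 x 40 mm, top at 100 mm, on the side away from the robot. Origin under block.
- motor_lever (a joint): Roller lever of the motor end's switch: steel, 50 mm, on the switch's far side, rising 25 degrees from its shaft (85 mm above the table) to the robot's left. Rad: 0 = at rest, raised; grows as the roller goes down. Clicks at 0.40 (roller 19 mm down), hard stop at 0.75 (36 mm down). Spring: 2 N at first, 5 N at the click, 8 N at the stop; springs back when released.
- motor_roller (a point): Centre of that lever's black roller, 22 mm in diameter, 14 mm wide, axis pointing away from the robot (square to the stage) = point's x. At rest 106 mm above the table (roller's top 117 mm), 117 mm beyond the motor's centre as seen from the robot. Free space above, below and beyond. Pushed, it sinks on a 50 mm arc about the shaft, shifting under 6 mm sideways.
- plain_lever (a joint): The identical lever on the identical switch at the other end of the stage, the one without a motor; its roller is 330 mm from the motor end's roller along the stage, at the same height. Rad: 0 = at rest, raised. To be left alone.
Mind the look-alikes: they are no part of the job. What is shaped like the motor_end but blue or green is not meant.

How it is judged:
On the way:
1. the motor-end switch's lever is pushed down past its click (0.40 rad) for 0.2 s (value of joint motor_lever above 0.4 rad), for 0.2 s.
At the end, for the whole second after the job is handed in: the motor-end lever has been pushed past its click and is back up at rest (under 0.08 rad), and so is the other end's lever (value of joint each of motor_lever, plain_lever below 0.08 rad); the robot touches nothing.
It fails at once if the lever of the other switch, at the end without a motor, is deflected by more than 0.15 rad (value of joint plain_lever above 0.15 rad).
It also fails if it takes over 32 s, if anything falls off the work surface, if the arm or the gripper's body presses on something with over 40 N, if the wrist force passes 120 N, or if a joint passes its speed limit or range.

## Working session

There is one attempt and no reset: what is moved stays moved. The work goes in short steps, Python scripts to look and compute and a tool call to move; the robot and the scene stay as the last step left them, time stands still between calls to the robot, and variables do not carry over. Pictures are saved under pics/ and viewed, about 8 in all and at most 12, crops included, and the job is handed in when it is done.

Besides the shell and the picture viewer there is one more tool, called by a JSON object that holds its "fn" and its "kwargs". servo_tool: Moves the arm, as the interface text tells. Its arguments: {"type":"object","properties":{"commands":{"type":"array"},"newtons":{"type":"number"}},"required":["commands"]}

```bash
mkdir -p pics; python3 - <<'E'
from bench import ctrl, vision
import cv2, numpy as np
np.set_printoptions(precision=4,suppress=True)
s=ctrl.get_state();print(s['time'],s['position'],s['tool_rot'],s['ft_force'])
for n in("scene","side"):
    i=vision.camera_info(n);print(n,i)
    cv2.imwrite(f"pics/{n}0.png",cv2.cvtColor(vision.get_image(n),cv2.COLOR_RGB2BGR))
E
```

```text
0.0 [ 0.2377 -0.6043  0.1884] [ 0.9299  1.3652 -0.9282] [ 0.0284 -0.1491  0.876 ]
scene {'fov_y': 55.10192257293349, 'cx': 320.39197058544784, 'cy': 195.59577997630427, 'pose': array([[-0.0337,  0.6423, -0.7657,  1.0681],
       [ 0.9993,  0.0117, -0.0342,  0.1143],
       [-0.013 , -0.7663, -0.6423,  0.603 ],
       [ 0.    ,  0.    ,  0.    ,  1.    ]])}
side {'fov_y': 42.91011519873766, 'cx': 308.39973090385115, 'cy': 205.87777691663686, 'pose': array([[ 0.9792, -0.1522,  0.1342,  0.3157],
       [-0.2029, -0.7538,  0.6251, -0.6242],
       [ 0.006 , -0.6393, -0.769 ,  0.9601],
       [ 0.    ,  0.    ,  0.    ,  1.    ]])}
```

View pics/scene0.png

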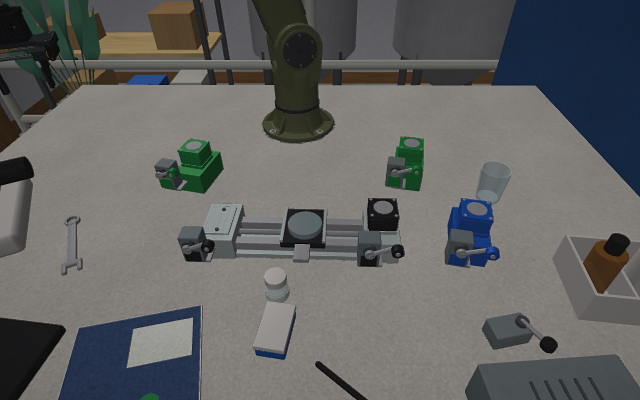

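View pics/side0.png

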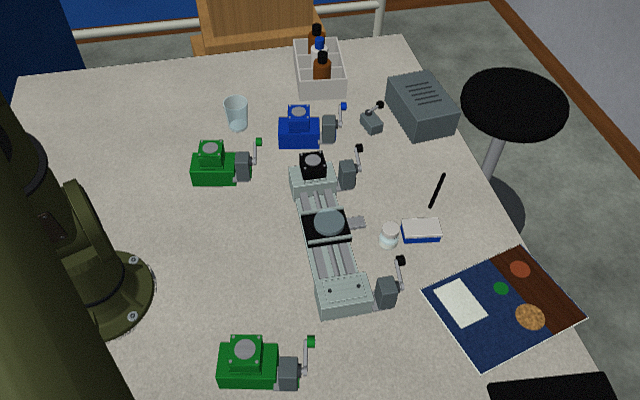

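The motor end is on the robot's left (+y). The motor roller is at about (398,251) in scene and (359,148) in side. The plain roller is at about (208,246) in scene and (401,260) in side. Next I triangulate both from dark blobs.

```bash
cat > h.py <<'E'
import cv2, numpy as np
from bench import ctrl, vision
np.set_printoptions(precision=4,suppress=True)
def ray(n,uv):
    i=vision.camera_info(n);f=200/np.tan(np.radians(i['fov_y'])/2);P=i['pose']
    d=P[:3,:3]@np.array([(uv[0]-i['cx'])/f,(uv[1]-i['cy'])/f,1]);return P[:3,3],d/np.linalg.norm(d)
def tri(a,b):
    (o,d),(p,e)=a,b
    t=np.linalg.lstsq(np.c_[d,-e],p-o,rcond=None)[0]
    x,y=o+t[0]*d,p+t[1]*e;return (x+y)/2,np.linalg.norm(x-y)
def plane(r,z): o,d=r;return o+d*(z-o[2])/d[2]
def blob(img,uv,r=13,th=60):
    u,v=uv;m=(img[v-r:v+r+1,u-r:u+r+1].max(2)<th).astype(np.uint8)
    n,l,s,c=cv2.connectedComponentsWithStats(m)
    k=min(range(1,n),key=lambda k:np.hypot(*(c[k]-r))-(s[k,4]>15)*50);return c[k]+np.array(uv)-r,s[k]
E
python3 - <<'E'
from h import *
I={n:cv2.imread(f"pics/{n}0.png") for n in("scene","side")}
R=[]
for nm,a,b in(("motor",(398,251),(359,148)),("plain",(208,246),(401,260))):
    p,sa=blob(I["scene"],a);q,sb=blob(I["side"],b)
    X,g=tri(ray("scene",p),ray("side",q));R.append(X)
    print(nm,p,sa,q,sb,X,g,plane(ray("scene",p),.106),plane(ray("side",q),.106))
d=R[0]-R[1];print(np.linalg.norm(d),np.degrees(np.arctan2(-d[0],d[1])),np.hypot(*R[0][:2]))
print("motor top centre",tri(ray("scene",(383.5,208)),ray("side",(313,160))))
a=cv2.resize(I["scene"][190:275,160:420],None,fx=3,fy=3);b=cv2.resize(I["side"][130:300,280:420],None,fx=2,fy=2)
c=np.zeros((600,780,3),np.uint8);c[:255,:780]=a;c[258:598,:280]=b;cv2.imwrite("pics/crop.png",c)
s=ctrl.get_state();from scipy.spatial.transform import Rotation as Ro
print(Ro.from_rotvec(s['tool_rot']).as_matrix(),s['time'])
E
```

```text
motor [397.1343 250.5896] [  6   7  13  14 134] [359.14 147.6 ] [ 9  9  8  9 50] [0.6215 0.2241 0.1072] 0.0005789228969441406 [0.6201 0.2246 0.106 ] [0.622  0.2249 0.106 ]
plain [203.7611 246.8874] [  0   0  20  27 293] [400.6795 260.0641] [ 8  8 10 11 78] [ 0.6185 -0.1089  0.108 ] 0.005529434663631327 [ 0.619  -0.1116  0.106 ] [ 0.6177 -0.1052  0.106 ]
0.332988505428578 -0.5167193426804165 0.6606501456877342
motor top centre (array([0.5051, 0.212 , 0.1003]), np.float64(0.0012111576357470987))
[[-0.0007  0.9306  0.3661]
 [ 0.0015  0.3661 -0.9306]
 [-1.     -0.0001 -0.0017]] 0.1
```

View pics/crop.png

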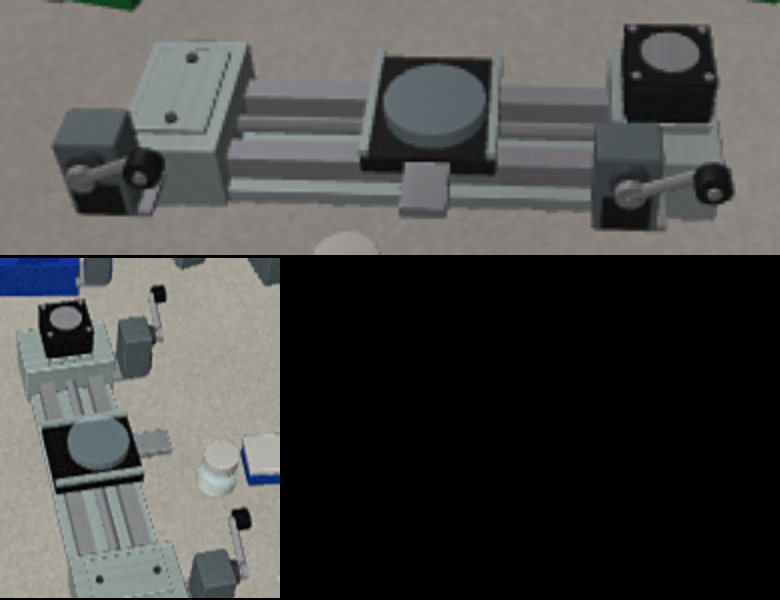

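The measurements agree with the spec: roller z is 107 mm against 106, roller spacing is about 330 mm, and the roller sits 117 mm beyond the motor. I'll go across at the current height with the fingers shut.

{"fn": "servo_tool", "kwargs": {"commands": [[[0,0,0,-15,44,-42,0],[0,0,0,-15,88,-84,0],[0,0,0,-15,132,-126,0],[0,0,0,-15,176,-168,0],[0,0,0,-15,220,-210,0]]]}}

```text
time: 0.72
position: [0.3662, -0.3269, 0.2043]
tool_rot: [0.929, 1.364, -0.929]
ft_force: [1.9, 0.6, 0.1]
grip_width: 0.517
```

{"fn": "servo_tool", "kwargs": {"commands": [[[0,0,0,0,44,-42,0],[0,0,0,0,88,-84,0],[0,0,0,0,132,-126,0],[0,0,0,0,176,-168,0],[0,0,0,0,220,-210,0]]]}}

```text
time: 1.35
position: [0.4939, -0.0513, 0.2044]
tool_rot: [0.929, 1.363, -0.929]
ft_force: [0.9, -0.6, 0.4]
grip_width: 0.017
```

{"fn": "servo_tool", "kwargs": {"commands": [[[0,0,0,0,44,-42,0],[0,0,0,0,88,-84,0],[0,0,0,0,132,-126,0],[0,0,0,0,176,-168,0],[0,0,0,0,220,-210,0]]]}}

```text
time: 1.98
position: [0.6222, 0.2241, 0.204]
tool_rot: [0.929, 1.363, -0.93]
ft_force: [0.4, -0.4, 0.4]
grip_width: 0.001
```

```bash
python3 - <<'E'
from h import *
from scipy.spatial.transform import Rotation as Ro
s=ctrl.get_state();R=Ro.from_rotvec(s['tool_rot']).as_matrix()
print(s['time'],s['position'],s['grip_width'],s['ft_force'],s['joint_positions']);print(R)
print("tool delta mm",1000*R.T@(np.array([.622,.228,.130])-s['position']))
a=cv2.cvtColor(vision.get_image("scene"),cv2.COLOR_RGB2BGR)
cv2.imwrite("pics/s1.png",a)
E
```

```text
1.975 [0.6222 0.2241 0.204 ] 0.0013507652391198258 [ 0.3771 -0.4089  0.3777] [ 0.1718  0.4398 -0.7712  1.3764  0.3039  1.4465 -1.7858]
[[-0.0005  0.931   0.3651]
 [-0.0006  0.3651 -0.931 ]
 [-1.     -0.0007  0.0004]]
tool delta mm [73.9511  1.2612 -3.7477]
```

View pics/s1.png

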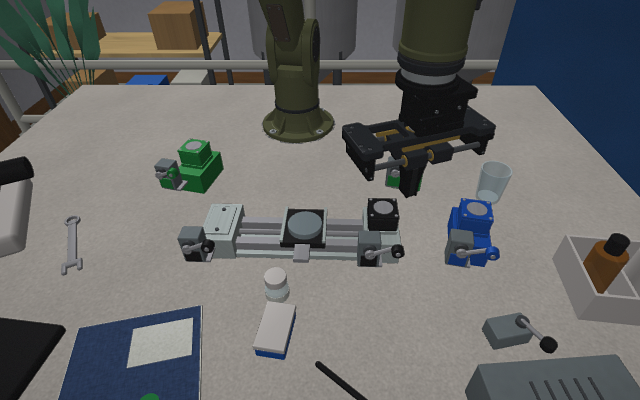

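The shut fingertips are at about (410,192), above the motor roller at (398,251), and nothing has been disturbed. Now I descend to just above the roller, then press 28 mm and watch the force.

{"fn": "servo_tool", "kwargs": {"commands": [[[0,0,0,40,1,-4,0],[0,0,0,70,1,-4,0],[0,0,0,80,1,-4,0],[0,0,0,80,1,-4,0]]]}}

```text
time: 2.52
position: [0.6207, 0.2266, 0.1242]
tool_rot: [0.929, 1.364, -0.93]
ft_force: [0.6, -0.3, 0.1]
grip_width: 0.006
```

{"fn": "servo_tool", "kwargs": {"commands": [[[0,0,0,10,0,0,0],[0,0,0,20,0,0,0],[0,0,0,29,0,0,0],[0,0,0,35,0,0,0],[0,0,0,35,0,0,0]]]}}

```text
time: 3.15
position: [0.6206, 0.2269, 0.0888]
tool_rot: [0.928, 1.364, -0.93]
ft_force: [0.3, -0.6, -0.3]
grip_width: 0.004
```

```bash
python3 - <<'E'
from h import *
s=ctrl.get_state();print(s['time'],s['position'],s['ft_force'])
a,b=[cv2.cvtColor(vision.get_image(n),cv2.COLOR_RGB2BGR) for n in("scene","side")]
c=np.hstack([cv2.resize(a[150:290,330:460],None,fx=3,fy=3),cv2.resize(b[90:230,290:420],None,fx=3,fy=3)])
cv2.imwrite("pics/press.png",c)
E
```

```text
3.15 [0.6206 0.2269 0.0888] [ 0.3263 -0.5811 -0.2838]
```

View pics/press.png

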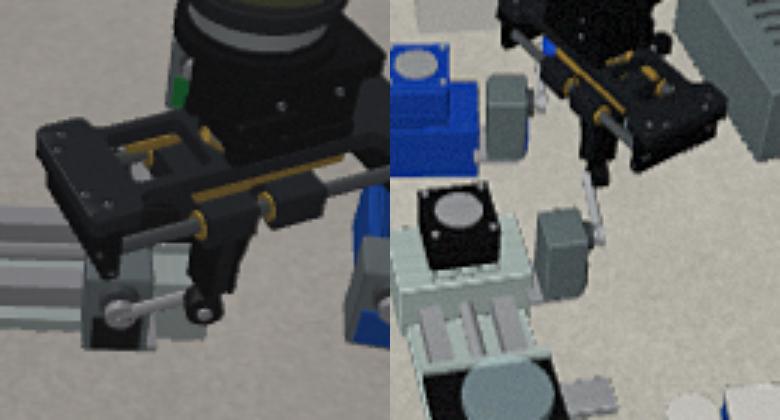

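The wrist force stays near 0 and the roller is still at about (398,251), so the lever hasn't moved. The tip appears to be beside or behind the roller. I'll check by projecting the TCP into both views.

```bash
cat >> h.py <<'E'
def proj(n,X):
    i=vision.camera_info(n);f=200/np.tan(np.radians(i['fov_y'])/2);P=i['pose']
    c=P[:3,:3].T@(np.array(X)-P[:3,3]);return c[:2]/c[2]*f+[i['cx'],i['cy']]
E
python3 - <<'E'
from h import *
s=ctrl.get_state();T=s['position'];print(T,s['joint_torque'])
out=[]
for n,(u0,v0) in(("scene",(365,215)),("side",(330,120))):
    a=cv2.cvtColor(vision.get_image(n),cv2.COLOR_RGB2BGR);cv2.imwrite(f"pics/{n}_p.png",a)
    a=np.clip(a.astype(float)*2.2,0,255).astype(np.uint8)
    c=cv2.resize(a[v0:v0+55,u0:u0+55],None,fx=7,fy=7,interpolation=cv2.INTER_CUBIC)
    for X,col in((T,(0,0,255)),((.6215,.2241,.107),(0,255,0))):
        p=proj(n,X);print(n,p);cv2.drawMarker(c,tuple(int(k) for k in (p-[u0,v0]+.5)*7),col,0,14,1)
    out.append(c)
cv2.imwrite("pics/z.png",np.hstack(out))
E
```

```text
[0.6211 0.2272 0.0896] [  0.042  -49.2329 -10.1094 -28.2132   0.0011  -0.0691  -0.0007]
scene [397.6228 257.3345]
scene [397.0009 250.7855]
side [357.9732 151.878 ]
side [359.0738 147.5541]
```

View pics/z.png

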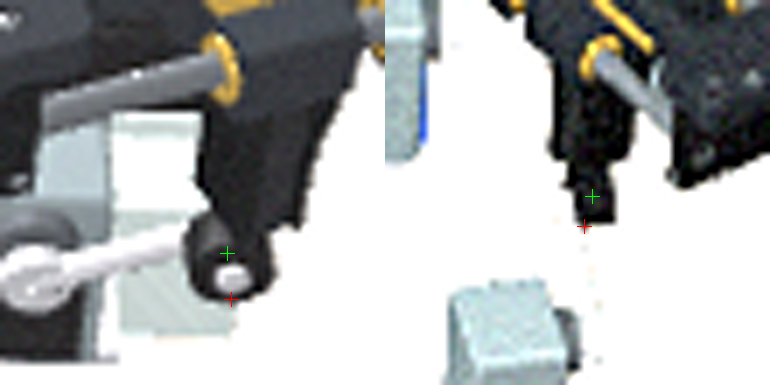

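The roller is unmoved and hides part of the finger in scene, so the tip seems to sit on the robot side of it, off its reported place. I'll lift and measure the real tip position.

{"fn": "servo_tool", "kwargs": {"commands": [[[0,0,0,-40,0,0,0],[0,0,0,-65,0,0,0],[0,0,0,-65,0,0,0]]]}}

```text
time: 3.72
position: [0.6224, 0.2281, 0.1573]
tool_rot: [0.932, 1.36, -0.925]
ft_force: [0.0, -0.6, 0.3]
grip_width: 0.005
```

```bash
python3 - <<'E'
from h import *
s=ctrl.get_state();T=s['position'];print(s['time'],T,s['ft_force'])
out=[]
for n in("scene","side"):
    a=cv2.cvtColor(vision.get_image(n),cv2.COLOR_RGB2BGR);cv2.imwrite(f"pics/{n}_l.png",a)
    a=np.clip(a.astype(float)*2.2,0,255).astype(np.uint8)
    p=proj(n,T);u0,v0=(p-[40,35]).astype(int);print(n,p,u0,v0)
    c=cv2.resize(a[v0:v0+75,u0:u0+78],None,fx=5,fy=5,interpolation=cv2.INTER_CUBIC)
    for X,col in((T,(0,0,255)),((.6215,.2241,.107),(0,255,0))):
        q=proj(n,X);cv2.drawMarker(c,tuple(int(k) for k in (q-[u0,v0]+.5)*5),col,0,14,1)
    out.append(c)
cv2.imwrite("pics/z2.png",np.hstack(out))
E
```

```text
3.725 [0.6224 0.2281 0.1573] [ 0.0198 -0.5703  0.3469]
scene [403.118  230.4008] 363 195
side [360.7746 130.69  ] 320 95
```

View pics/z2.png

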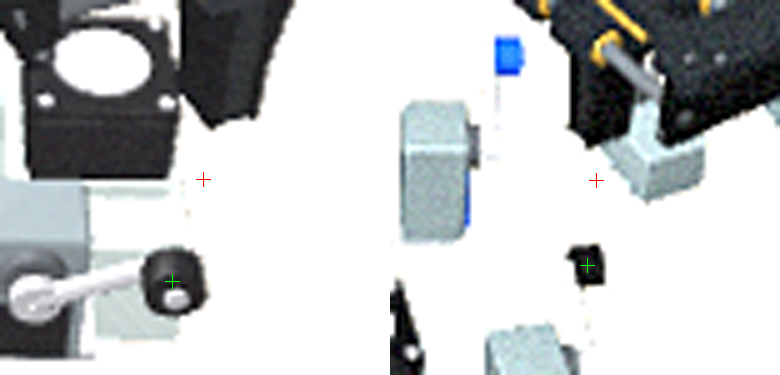

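```bash
python3 - <<'E'
from h import *
T=np.array([.6224,.2281,.1573])
X,g=tri(ray("scene",(407,219.5)),ray("side",(361,123.5)));print("lifted tip",X,g,X-T)
X,g=tri(ray("scene",(401.5,246.5)),ray("side",(360,151)));print("pressed rough",X,g)
print("s1 proj",proj("scene",(.6222,.2241,.204)), proj("scene",(.6222,.2241,.229)))
E
```

```text
lifted tip [0.621  0.2307 0.179 ] 0.0028947755858369163 [-0.0014  0.0026  0.0217]
pressed rough [0.6189 0.2254 0.1057] 0.0187844546097589
s1 proj [404.2771 208.9359] [406.3924 196.5973]
```

The real tip is about 22–28 mm higher than the reported TCP, and both views agree, so it never touched the roller. Sideways alignment is fine. I'll press deeper in small steps, guided by the force.

{"fn": "servo_tool", "kwargs": {"commands": [[[0,0,0,35,0,0,0],[0,0,0,60,0,0,0],[0,0,0,68,0,0,0],[0,0,0,72,0,0,0],[0,0,0,72,0,0,0]]]}}

```text
time: 4.45
position: [0.6212, 0.2271, 0.0831]
tool_rot: [0.929, 1.363, -0.928]
ft_force: [-0.3, -0.9, 1.6]
grip_width: 0.009
```

{"fn": "servo_tool", "kwargs": {"commands": [[[0,0,0,4,0,0,0],[0,0,0,8,0,0,0],[0,0,0,8,0,0,0]]]}}

```text
time: 4.82
position: [0.6219, 0.2294, 0.0759]
tool_rot: [0.931, 1.363, -0.924]
ft_force: [0.3, 3.9, 4.9]
grip_width: 0.004
```

```bash
python3 - <<'E'
from h import *
s=ctrl.get_state();print(s['time'],s['position'],s['ft_force'])
out=[]
for n,(u0,v0) in(("scene",(355,210)),("side",(325,110))):
    a=cv2.cvtColor(vision.get_image(n),cv2.COLOR_RGB2BGR)
    a=np.clip(a.astype(float)*2.2,0,255).astype(np.uint8)
    out.append(cv2.resize(a[v0:v0+65,u0:u0+65],None,fx=6,fy=6,interpolation=cv2.INTER_CUBIC))
cv2.imwrite("pics/z3.png",np.hstack(out))
E
```

```text
4.825 [0.6219 0.2294 0.0759] [0.3189 3.9311 4.9109]
```

View pics/z3.png

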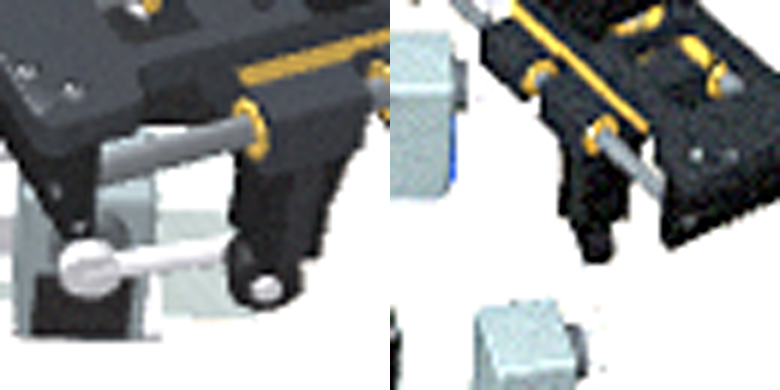

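The roller is being pushed: its hub dropped about 4 px, roughly 9 mm, and the reaction is 5 N upward. I'll go on to about 27 mm and hold.

{"fn": "servo_tool", "kwargs": {"commands": [[[0,0,0,6,0,0,0],[0,0,0,12,0,0,0],[0,0,0,18,0,0,0],[0,0,0,18,0,0,0],[0,0,0,18,0,0,0]]]}}

```text
time: 5.55
position: [0.6221, 0.2291, 0.0581]
tool_rot: [0.932, 1.363, -0.925]
ft_force: [0.1, 5.2, 6.9]
grip_width: 0.001
```

```bash
python3 - <<'E'
from h import *
s=ctrl.get_state();print(s['time'],s['position'],s['ft_force'])
out=[]
for n,(u0,v0) in(("scene",(355,215)),("side",(325,110))):
    a=cv2.cvtColor(vision.get_image(n),cv2.COLOR_RGB2BGR)
    a=np.clip(a.astype(float)*2.2,0,255).astype(np.uint8)
    out.append(cv2.resize(a[v0:v0+65,u0:u0+65],None,fx=6,fy=6,interpolation=cv2.INTER_CUBIC))
cv2.imwrite("pics/z4.png",np.hstack(out))
E
```

```text
5.55 [0.6221 0.2291 0.0581] [0.0578 5.2342 6.9218]
```

View pics/z4.png

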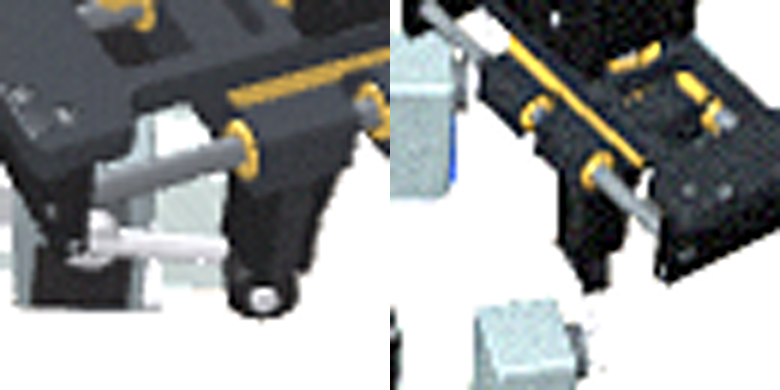

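The hub is now about 10 px (roughly 24 mm) down at 6.9 N, past the click. I'll add 4 mm for margin, hold, then release straight up and retreat.

{"fn": "servo_tool", "kwargs": {"commands": [[[0,0,0,4,0,0,0],[0,0,0,4,0,0,0],[0,0,0,4,0,0,0],[0,0,0,4,0,0,0],[0,0,0,4,0,0,0]]]}}

```text
time: 6.28
position: [0.6221, 0.2294, 0.0543]
tool_rot: [0.932, 1.363, -0.924]
ft_force: [-0.8, 4.8, 7.1]
grip_width: 0.004
```

```bash
python3 - <<'E'
from h import *
s=ctrl.get_state();print(s['time'],s['position'],s['ft_force'])
a=cv2.cvtColor(vision.get_image("scene"),cv2.COLOR_RGB2BGR);g=a[245:285,385:412].min(2)
m=(g>90).astype(np.uint8)
print(g)
E
```

```text
6.275 [0.6221 0.2294 0.0543] [-0.7667  4.8043  7.0941]
[[ 50  47  46 ...  23  14  56]
 [ 42  43  64 ...  14  15  63]
 [ 79  93  93 ...  12  39 113]
 ...
 [133 137 139 ... 144 144 145]
 [134 136 136 ... 142 143 143]
 [135 134 134 ... 138 138 142]]
```

{"fn": "servo_tool", "kwargs": {"commands": [[[0,0,0,-10,0,0,0],[0,0,0,-30,0,0,0],[0,0,0,-60,0,0,0],[0,0,0,-110,0,0,0],[0,0,0,-140,0,0,0]]]}}

```text
time: 6.95
position: [0.6213, 0.2257, 0.1952]
tool_rot: [0.929, 1.361, -0.93]
ft_force: [1.0, 0.4, 0.2]
grip_width: 0.009
```

{"fn": "servo_tool", "kwargs": {"commands": [[[0,0,0,-40,0,0,0],[0,0,0,-60,0,0,0],[0,0,0,-60,0,0,0],[0,0,0,-60,0,0,0]]]}}

```text
time: 7.45
position: [0.6203, 0.2263, 0.2506]
tool_rot: [0.927, 1.365, -0.932]
ft_force: [0.4, -0.1, 0.1]
grip_width: 0.005
```

```bash
python3 - <<'E'
from h import *
s=ctrl.get_state();print(s['time'],s['position'],s['ft_force'])
I={}
for n in("scene","side"):
    I[n]=cv2.cvtColor(vision.get_image(n),cv2.COLOR_RGB2BGR);cv2.imwrite(f"pics/{n}_end.png",I[n])
    old=cv2.imread(f"pics/{n}0.png")
    for nm,uv in (("motor",{"scene":(398,251),"side":(359,148)}),("plain",{"scene":(210,246),"side":(401,260)})):
        for w in(old,I[n]): print(n,nm,blob(w,uv[n],10))
        u,v=uv[n];print("  diff",np.abs(old[v-12:v+13,u-12:u+13].astype(int)-I[n][v-12:v+13,u-12:u+13]).mean())
E
```

```text
7.45 [0.6203 0.2263 0.2506] [ 0.4172 -0.1271  0.0817]
scene motor (array([397.1343, 250.5896]), array([  3,   4,  13,  14, 134], dtype=int32))
scene motor (array([397.1128, 250.5639]), array([  3,   4,  13,  14, 133], dtype=int32))
  diff 9.713066666666666
scene plain (array([205.9356, 245.7228]), array([  0,   0,  15,  21, 202], dtype=int32))
scene plain (array([206.2421, 245.3105]), array([  0,   0,  15,  21, 190], dtype=int32))
  diff 7.594666666666667
side motor (array([359.14, 147.6 ]), array([ 6,  6,  8,  9, 50], dtype=int32))
side motor (array([359.0784, 147.5294]), array([ 6,  6,  8,  9, 51], dtype=int32))
  diff 4.050133333333333
side plain (array([400.6795, 260.0641]), array([ 5,  5, 10, 11, 78], dtype=int32))
side plain (array([400.6795, 260.0641]), array([ 5,  5, 10, 11, 78], dtype=int32))
  diff 4.245333333333333
```

View pics/scene_end.png

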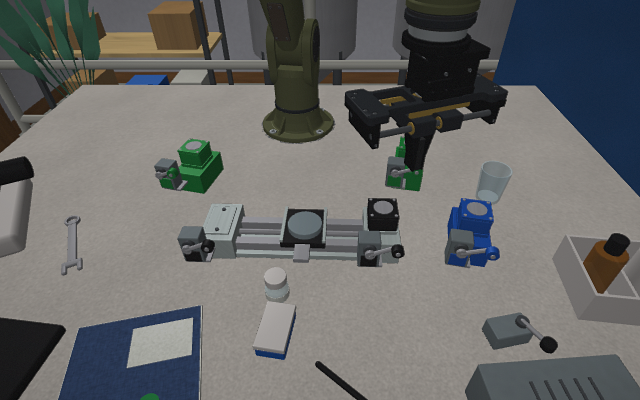

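Both rollers are back at their starting pixels and the gripper is clear, with its tip at about (415,168) and force near 0. I'm handing in the job.

```bash
python3 -c "
from bench import close_job
print(close_job())"
```

```text
the job is handed in; nothing more can be done
None
```

I pushed the motor-end lever (on the robot's left) down past its click, held it there for about 0.7 s or more, then let it spring back up. I handed the job in at about 7.5 s.

- **Push depth:** before the last 4 mm of travel, the roller measured about 24 mm down in the scene image; the click is at 19 mm. The final upward force was 7.1 N, between the 5 N at the click and the 8 N at the stop. I judged the click from these two readings; nothing reports the joint angle directly.
- **After release:** both rollers are back where they started in the images. The motor roller is within 0.1 px in both views, and the plain roller is unchanged in the side view. The plain roller's scene-view blob merged with its dark background, so its 0.5 px shift means little. The arm is clear, with wrist force near 0.
- **What disagreed:** the first push missed, with no force and no lever movement. The fingertips were about 22–28 mm higher in the images than the reported TCP, and I did not find out why. I measured the offset from the two views and pushed again in small steps, watching the force.
- **Sideways force:** pushing also put about 5 N sideways on the tool. I took this as roller friction and did not check it separately.

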